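# Put the precision screwdrivers back in their colour-coded rests

## Task

Put each of the four loose screwdrivers away in the rest of its own colour: handle lying in both notches and centred along them, shaft over the narrow tongue. Leave the black prying stick and the black brush where they are.

Things in the scene. Friction and masses are not known exactly. Their poses are not given: they have to be found in the camera images.
- driver_red: Loose screwdriver, red handle, 134 mm long, 24 g, lying flat, butt roughly towards the robot. y axis along it, +y to the butt: butt at y = 65 mm, round handle (10.4 mm thick) from y = -22 to 65, its middle at y = 22; steel shaft, 2.6 mm, on to the tip at y = -67. Origin 5 mm below the long axis, on the underside as it lies; it may roll about its axis.
- rest_red: Fixed red rest. Origin on the counter under the foot's middle. Foot 46 (x) by 92 mm (y), 6 thick; 16 mm wide tongue on to y = -98. Posts 8 thick at y = 32 and -32 with V notches open upwards: 35 mm wide at the top (z = 40), bottom z = 22; 56 mm free between. Home: middle of handle over the origin, driver's axis level at z = 29, along y, butt to +y, shaft over the tongue.
- driver_yellow: Loose screwdriver, yellow handle, 134 mm long, 24 g, lying flat, butt roughly towards the robot. y axis along it, +y to the butt: butt at y = 65 mm, round handle (10.4 mm thick) from y = -22 to 65, its middle at y = 22; steel shaft, 2.6 mm, on to the tip at y = -67. Origin 5 mm below the long axis, on the underside as it lies; it may roll about its axis.
- rest_yellow: Fixed yellow rest. Origin on the counter under the foot's middle. Foot 46 (x) by 92 mm (y), 6 thick; 16 mm wide tongue on to y = -98. Posts 8 thick at y = 32 and -32 with V notches open upwards: 35 mm wide at the top (z = 40), bottom z = 22; 56 mm free between. Home: middle of handle over the origin, driver's axis level at z = 29, along y, butt to +y, shaft over the tongue.
- driver_blue: Loose screwdriver, blue handle, 134 mm long, 24 g, lying flat, butt roughly towards the robot. y axis along it, +y to the butt: butt at y = 65 mm, round handle (10.4 mm thick) from y = -22 to 65, its middle at y = 22; steel shaft, 2.6 mm, on to the tip at y = -67. Origin 5 mm below the long axis, on the underside as it lies; it may roll about its axis.
- rest_blue: Fixed blue rest. Origin on the counter under the foot's middle. Foot 46 (x) by 92 mm (y), 6 thick; 16 mm wide tongue on to y = -98. Posts 8 thick at y = 32 and -32 with V notches open upwards: 35 mm wide at the top (z = 40), bottom z = 22; 56 mm free between. Home: middle of handle over the origin, driver's axis level at z = 29, along y, butt to +y, shaft over the tongue.
- driver_black: Loose screwdriver, black handle, 134 mm long, 24 g, lying flat, butt roughly towards the robot. y axis along it, +y to the butt: butt at y = 65 mm, round handle (10.4 mm thick) from y = -22 to 65, its middle at y = 22; steel shaft, 2.6 mm, on to the tip at y = -67. Origin 5 mm below the long axis, on the underside as it lies; it may roll about its axis.
- rest_black: Fixed black rest. Origin on the counter under the foot's middle. Foot 46 (x) by 92 mm (y), 6 thick; 16 mm wide tongue on to y = -98. Posts 8 thick at y = 32 and -32 with V notches open upwards: 35 mm wide at the top (z = 40), bottom z = 22; 56 mm free between. Home: middle of handle over the origin, driver's axis level at z = 29, along y, butt to +y, shaft over the tongue.
- spudger: Loose bystander: straight black nylon prying stick, 150 mm long (y), 8 mm square, no metal shaft. Origin at its middle, on the underside. To be left alone. (Also in the way: a fixed sign, 0.52 m tall, stands at the back of the counter at world x = 0.69, y = 0.06 m; an open carton, 0.11 m tall, at the left, y over 0.36, x under 0.48.)
- brush: Loose bystander: black antistatic brush with pale bristles on one side, 132 mm long (y), 34 mm wide with the bristles, 12 mm high. Origin on the underside near its middle. To be left alone.
Not all that is in view belongs to the job. Of the things that look like the rest_red, the larger one is meant.

How it is judged:
By the outcome, as a careful person would: the job done as asked, in the order asked, and still so for the second after the job is handed in, with the robot touching nothing.
It also fails if it takes over 88 s, if anything falls off the work surface, if the arm or the gripper's body presses on something with over 40 N, if the wrist force passes 120 N, or if a joint passes its speed limit or range.

## Robot

A 7-joint arm with a two-finger parallel gripper is mounted at the origin on a cart in front of the work surface, level with it; the furniture and walls round the work are solid. World frame = base frame: x ahead of the robot, y to its left, z up, the work surface at z = 0. Lengths are in m, angles in rad, forces in N, time in s.
With the tool pointing down it reaches from about 0.4 to 0.875 m from the base axis. Payload 19.3 kg.
Tool frame: the origin (TCP) lies between the finger pads; the fingertips stand 11 mm ahead of it and the grasp point (between the pads) lies 8 mm behind it; z points along the fingers, y is the line along which they close (so a half turn about z gives the same grasp; the last joint's range is limited). The gripper opens to 85 mm and grips with 20 to 120 N. Pads are 22 mm wide; open, the fingers measure 114 mm over their backs; the gripper's body (76 mm by 85 mm) begins 54 mm behind the grasp point. The pads swing forward as they close: fully open they stand 13 mm farther back than shut.
Start: joints at [1.203, 0.521, -0.036, 1.599, 0.021, 1.021, -0.113], TCP at [0.183, -0.597, 0.21] pointing down, gripper open.
Joint ranges: [-2.91, 2.91], [-0.3, 2.13], [-1.5, 1.42], [0.17, 2.43], [-1.26, 4.41], [0.16, 1.93], [-2.52, 2.52]. Speed limits (rad/s): [1.89, 1.89, 2.39, 2.39, 3.01, 3.01, 3.01].

## Interface

Orientations are given as a unit quaternion [w, x, y, z].
In Python, from workcell import r gives the robot as it stands. The module is installed in compiled form; this text tells all that it offers.
- The arm moves only by the tool carry_out, never from a script. Its argument "series" is a list of rows, each an object with "grip": the finger opening in cm, from 0 to 8.54; "xyz": the shift along the tool's x, y, z in cm, a list of three; "angular": the turn, a rotation vector about the tool's x, y, z in degrees, a list of three. A call has 1 to 12 rows; each row shifts and turns the commanded pose from where the row before left it, along the tool's axes as they then stand; what a row does not reach is not made up. A row lasts 1/8 s, in which the tool goes at most 62.5 mm and 10.7 degrees, less where a joint would pass 70% of its speed; a pose out of reach is approached as far as the arm can. A call with a gripper value outside its range is refused whole. The fingers move at their own pace and stop on an object; the grip force is fixed at half the most. Time passes only in rows, so rows that do not move let the fingers close. It gives the time, the measured TCP pose, the force, the opening and the grip force at its end, in the units of the state.
- r.state(): the state, without advancing time (a new reading comes with each control period).
- r.get_image(name): name is "scene" or "top" or "wrist"; returns the picture (384x512x3 uint8, red, green, blue); there is no depth.
- r.get_calibration(name): a dict with "intrinsics" (3x3 intrinsics, pixels), "R" (3x3) and "t" (3): a world point X has camera coordinates R X + t. Camera axes: x right, y down, z forward; pixel columns grow to the right and rows downward; lengths in m; the calibration is good to about 2 mm. A picture is of the moment at which its call begins: read the wrist's pose just before it. get_calibration takes no time and is no camera call; for the wrist camera it gives the pose at the moment of the call.
- r.sign_off(): hands the job in; it is judged then, once.
The state is a dict: "t": time; "q": joint angles; "joint_vel": joint speeds; "joint_torque": joint torques, N m; "tool_pos": TCP position; "eef_rot": TCP orientation; "wrist_force": force on the tool from outside, world axes, zero at the start; "wrist_torque": the same for the moment, N m; "width": finger opening in m; "finger_force": force on a finger pad.
Only numpy, scipy, OpenCV 4.12 (cv2) and the standard library are available. Lean on these libraries where they do the work, as an engineer would, in place of code of your own. Each camera call takes 0.05 s, during which the arm holds its last target. There are 200 camera calls.

## Working session

There is one attempt and no reset: what is moved stays moved. The work goes in short steps, Python scripts to look and compute and a tool call to move; the robot and the scene stay as the last step left them, time stands still between calls to the robot, and variables do not carry over. Pictures are saved under pics/ and viewed, at most 14 in all, crops included, and the job is handed in when it is done.

Besides the shell and the picture viewer there is one more tool, called after ">>>" by a JSON object that holds its "fn" and its "kwargs", one argument or row to a line. carry_out: Moves the arm, as the interface text tells. Its arguments: {"type":"object","properties":{"series":{"type":"array","items":{"type":"object","properties":{"grip":{"type":"number"},"xyz":{"type":"array","items":{"type":"number"}},"angular":{"type":"array","items":{"type":"number"}}}}}},"required":["series"]}

```bash
mkdir -p pics; python3 - <<'E'
from workcell import r
import cv2
for n in ("scene","top"):
    im=r.get_image(n); cv2.imwrite(f"pics/{n}0.png",im[:,:,::-1])
    c=r.get_calibration(n); print(n,c)
s=r.state(); print(s)
E
```

```text
scene {'intrinsics': array([[393.81094958,   0.        , 254.34394287],
       [  0.        , 393.81094958, 193.15157848],
       [  0.        ,   0.        ,   1.        ]]), 'R': array([[-0.89374444, -0.44817214, -0.01904232],
       [-0.32568568,  0.67750276, -0.65948378],
       [ 0.30846348, -0.58320815, -0.75147757]]), 't': array([0.4187118 , 0.19329317, 1.07481795])}
top {'intrinsics': array([[379.29133057,   0.        , 253.81446876],
       [  0.        , 379.29133057, 198.68605132],
       [  0.        ,   0.        ,   1.        ]]), 'R': array([[ 0.01870266, -0.99978911,  0.00848233],
       [-0.99323589, -0.01955113, -0.11445616],
       [ 0.11459786, -0.00628432, -0.99339209]]), 't': array([-0.03954783,  0.4746426 ,  1.11019016])}
{'t': 0.1, 'q': array([ 1.20280642,  0.52195719, -0.03630941,  1.59995238,  0.02121296,
        1.0211274 , -0.11278401]), 'joint_vel': array([-0.00147347, -0.00174327,  0.00118272, -0.00097353,  0.00209903,
        0.00099385, -0.00022613]), 'joint_torque': array([ 7.07002881e-03, -9.28479910e+01,  1.98618606e+00, -3.70532191e+01,
        1.84354495e-02,  5.28543562e-03,  1.36909180e-04]), 'tool_pos': array([ 0.1832324 , -0.59718619,  0.20968128]), 'eef_rot': array([-5.14474773e-04,  9.88935755e-01,  1.48343494e-01, -1.25390998e-04]), 'wrist_force': array([0.99966141, 0.57771307, 0.05205869]), 'wrist_torque': array([0.03426535, 0.00710332, 0.01289452]), 'finger_force': 0.0, 'width': 0.08540375038282258}
```

View pics/top0.png

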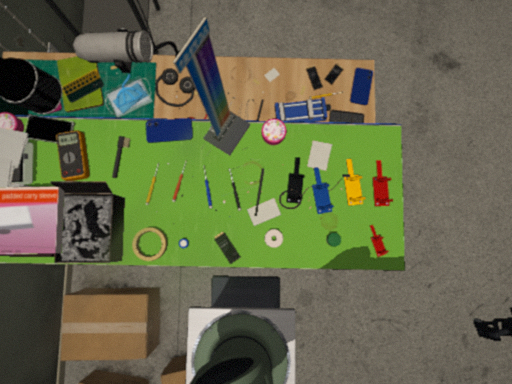

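View pics/scene0.png

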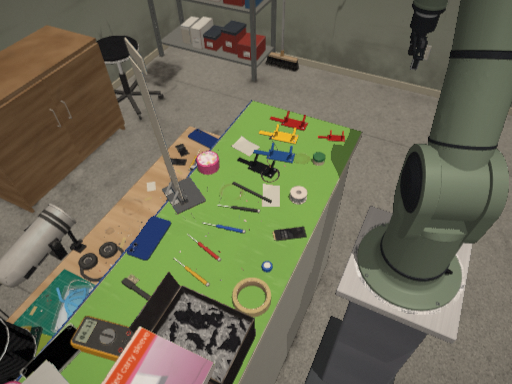

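The top view shows the drivers (yellow 152,183; red 178,180; blue 208,187; black 234,187), the spudger (259,192) and the brush (121,155). The rests are at black 296,185, blue 321,190, yellow 353,183 and red 381,184, with a small red decoy at 378,240. The scene view agrees with this.

```bash
cat > h.py <<'E'
import numpy as np,cv2
from workcell import r
from scipy.spatial.transform import Rotation as Ro
def ray(c,uv,z):
    "pixels (n,2) -> world points on plane z"
    K,R,t=c["intrinsics"],c["R"],c["t"]; uv=np.atleast_2d(uv).astype(float)
    d=np.c_[uv,np.ones(len(uv))]@np.linalg.inv(K).T@R
    o=-R.T@t
    return o+d*((z-o[2])/d[:,2])[:,None]
def proj(c,X):
    p=np.atleast_2d(X)@c["R"].T+c["t"]; p=p@c["intrinsics"].T; return p[:,:2]/p[:,2:]
H={"red":((170,8),),"yellow":((18,34),),"blue":((100,125),)}
def mask(im,col):
    h=cv2.cvtColor(im,cv2.COLOR_RGB2HSV); H_,S,V=cv2.split(h)
    if col=="red": m=((H_>170)|(H_<8))&(S>140)&(V>70)
    if col=="yellow": m=(H_>15)&(H_<32)&(S>140)&(V>90)
    if col=="blue": m=(H_>100)&(H_<125)&(S>120)&(V>40)
    if col=="black": m=(V<60)
    return m.astype(np.uint8)
def blobs(im,col,amin=30):
    n,l,s,c=cv2.connectedComponentsWithStats(mask(im,col))
    return [(np.argwhere(l==i)[:,::-1],c[i],s[i]) for i in range(1,n) if s[i,4]>=amin]
def axis(P):
    "centre by extremes & yaw of elongated planar points"
    m=P.mean(0); w,v=np.linalg.eigh(np.cov((P-m).T)); d=v[:,1]; d=d*np.sign(-d[0])
    s=(P-m)@d; n=np.array([-d[1],d[0]])
    return m,d,s.min(),s.max()
E
python3 - <<'E'
from h import *
im=r.get_image("top");c=r.get_calibration("top")
for col in H:
    for P,ce,s in blobs(im,col,15):
        if 100<ce[0]<400 and 130<ce[1]<265:
            W=ray(c,P,0.005)[:,:2]; m,d,a,b=axis(W); print(col,s,m.round(3),"ang",np.degrees(np.arctan2(d[1],d[0])).round(1),round(b-a,3))
cr=lambda a,b,x,y:cv2.resize(im[b:y,a:x],None,fx=5,fy=5,interpolation=cv2.INTER_CUBIC)
cv2.imwrite("pics/c1.png",cr(125,150,270,220)[:,:,::-1]); cv2.imwrite("pics/c2.png",cr(270,145,410,265)[:,:,::-1])
E
```

```text
red [373 161  19  45 448] [ 0.52  -0.419] ang -176.8 0.137
red [371 226  16  30 194] [ 0.348 -0.409] ang -160.4 0.091
yellow [344 159  22  47 578] [ 0.524 -0.334] ang -172.0 0.144
yellow [146 177  10  26  82] [0.501 0.286] ang 167.0 0.08
blue [312 168  21  46 475] [ 0.496 -0.237] ang -169.0 0.139
blue [205 180   7  25  62] [0.494 0.11 ] ang -168.9 0.076
```

View pics/c2.png

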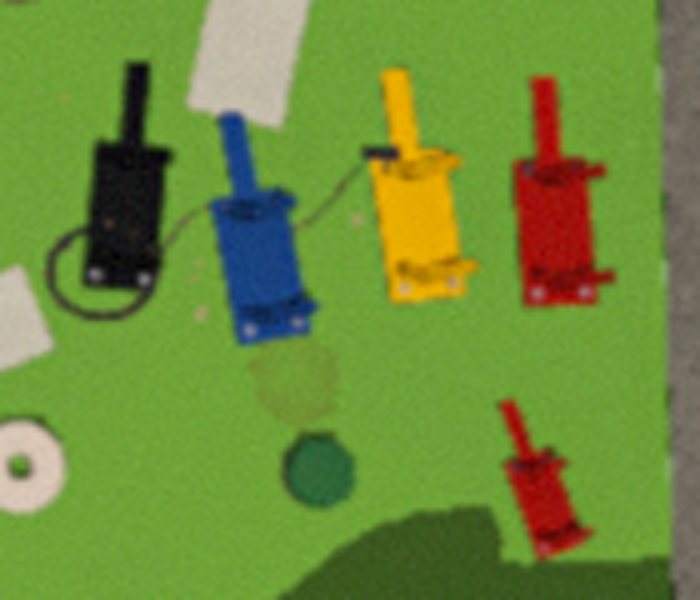

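View pics/c1.png

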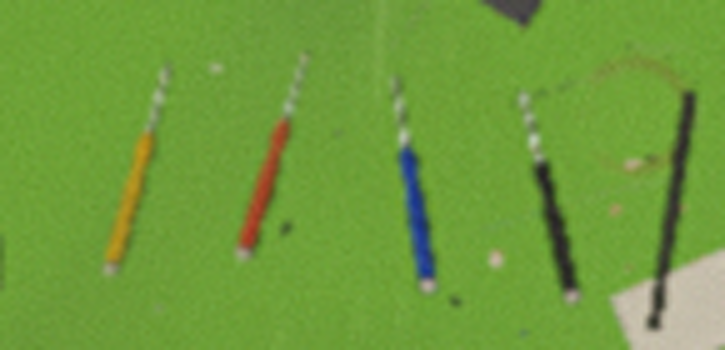

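The crops show the four rests with tongues pointing away from the robot, and the drivers with pale butt caps towards it. Next I'll check the wrist camera geometry so I can look at the rests up close.

```bash
cat >> h.py <<'E'
def go(x,y,z,yaw,s=None):
    "tool-frame shift (cm) and turn (deg) to reach a tool-down pose with tool x at yaw (deg)"
    s=s or r.state(); q=s["eef_rot"]; R0=Ro.from_quat([*q[1:],q[0]])
    R1=Ro.from_euler("z",yaw,degrees=True)*Ro.from_euler("x",180,degrees=True)
    return (R0.inv().apply(np.array([x,y,z])-s["tool_pos"])*100).round(2),np.degrees((R0.inv()*R1).as_rotvec()).round(2)
E
python3 - <<'E'
from h import *
c=r.get_calibration("wrist"); s=r.state()
print(c["intrinsics"]); q=s["eef_rot"];R0=Ro.from_quat([*q[1:],q[0]])
print("cam in tool",R0.inv().apply(-c["R"].T@c["t"]-s["tool_pos"]),R0.inv().apply(c["R"].T@[0,0,1]),R0.inv().apply(c["R"].T@[1,0,0]))
print(ray(c,[[0,0],[511,0],[0,383],[511,383]],0).round(2))
print(go(0.45,-0.29,0.33,0))
E
```

```text
[[296.96473495   0.         257.72437365]
 [  0.         296.96473495 188.15111982]
 [  0.           0.           1.        ]]
cam in tool [ 0.06854834 -0.00083652 -0.16394503] [-0.272558    0.00098252  0.96213885] [-0.00105862  0.99999857 -0.00132107]
[[ 0.27 -0.27  0.  ]
 [ 0.44 -0.81  0.  ]
 [-0.28 -0.31  0.  ]
 [-0.04 -1.09  0.  ]]
(array([ 34.51, -21.56, -12.  ]), array([-5.000e-02,  1.000e-02,  1.706e+01]))
```

>>> {"fn": "carry_out", "kwargs": {
  "series": [
    {"grip": 6, "xyz": [0, 0, 0], "angular": [0, 0, 8.5]},
    {"grip": 6, "xyz": [0, 0, 0], "angular": [0, 0, 8.5]},
    {"grip": 6, "xyz": [3.2, -3, 0], "angular": [0, 0, 0]},
    {"grip": 6, "xyz": [3.2, -3, 0], "angular": [0, 0, 0]},
    {"grip": 6, "xyz": [3.2, -3, 0], "angular": [0, 0, 0]},
    {"grip": 6, "xyz": [3.2, -3, 0], "angular": [0, 0, 0]},
    {"grip": 6, "xyz": [3.2, -3, 0], "angular": [0, 0, 0]},
    {"grip": 6, "xyz": [3.2, -3, 0], "angular": [0, 0, 0]},
    {"grip": 6, "xyz": [3.2, -3, 0], "angular": [0, 0, 0]},
    {"grip": 6, "xyz": [3.2, -3, 0], "angular": [0, 0, 0]},
    {"grip": 6, "xyz": [3.2, -3, 0], "angular": [0, 0, 0]},
    {"grip": 6, "xyz": [3.2, -3, 0], "angular": [0, 0, 0]}
  ]
}}

```text
t: 1.65
tool_pos: [0.5039, -0.2961, 0.2101]
eef_rot: [-0.0, 1.0, 0.001, -0.0]
wrist_force: [0.6, -0.1, 0.4]
width: 0.0598
finger_force: 0.0
```

>>> {"fn": "carry_out", "kwargs": {
  "series": [
    {"grip": 6, "xyz": [0, 0, 0], "angular": [0, 0, 0]}
  ]
}}

```text
t: 1.78
tool_pos: [0.5053, -0.294, 0.2098]
eef_rot: [-0.001, 1.0, 0.003, 0.0]
wrist_force: [-0.9, -0.7, 0.1]
width: 0.0595
finger_force: 0.0
```

```bash
python3 - <<'E'
from h import *
c=r.get_calibration("wrist"); im=r.get_image("wrist")
np.save("rests.npy",im); np.savez("restc.npz",K=c["intrinsics"],R=c["R"],t=c["t"])
cv2.imwrite("pics/w1.png",im[:,:,::-1]); s=r.state(); print(s["t"],s["tool_pos"],s["eef_rot"],s["joint_vel"].round(3))
E
```

```text
1.825 [ 0.50373285 -0.29591675  0.20984261] [-2.62106704e-04  9.99998316e-01  1.80584838e-03 -1.94631178e-04] [ 0.038 -0.009  0.027  0.013  0.006  0.     0.013]
```

View pics/w1.png

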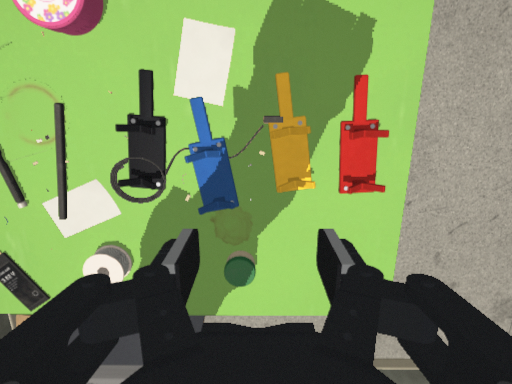

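The wrist view has all four rests clear of the gripper: black (146,145), blue (212,165), yellow (290,145) and red (360,145). The spudger is at (60,160). I'll fit the silhouettes.

```bash
cat > fit.py <<'E'
from h import *
from scipy.optimize import minimize
im=np.load("rests.npy"); c=dict(np.load("restc.npz")); c["intrinsics"]=c["K"]
def box(x0,x1,y0,y1,z0,z1): return np.array([[x,y,z] for x in(x0,x1) for y in(y0,y1) for z in(z0,z1)])
def parts(w):
    V=lambda y:[np.array([[x,yy,z] for yy in(y-.004,y+.004) for x,z in pts]) for pts in
      (((-w,0),(w,0),(w,.022),(-w,.022)),((-w,.02),(-w,.04),(-.0175,.04),(0,.022)),((w,.02),(w,.04),(.0175,.04),(0,.022)))]
    return [box(-.023,.023,-.046,.046,0,.006),box(-.008,.008,-.098,-.04,0,.006)]+V(.032)+V(-.032)
def render(p,w,S=4):
    x,y,a=p; m=np.zeros((384*S,512*S),np.uint8); R=Ro.from_euler("z",a).as_matrix()
    for B in parts(w):
        uv=proj(c,B@R.T+[x,y,0]); cv2.fillConvexPoly(m,cv2.convexHull(((uv+.5)*S).astype(np.float32)).round().astype(np.int32),1)
    return cv2.resize(m.astype(np.float32),(512,384),interpolation=cv2.INTER_AREA)
out=im.copy()
for col,u,v in (("red",360,145),("yellow",290,145),("blue",212,165),("black",146,145)):
    m=mask(im,col)
    if col=="yellow":
        h=cv2.cvtColor(im,cv2.COLOR_RGB2HSV); m=((h[...,0]>12)&(h[...,0]<32)&(h[...,1]>140)&(h[...,2]>60)).astype(np.uint8)
    if col=="black": m=cv2.morphologyEx(m,cv2.MORPH_OPEN,np.ones((6,6)))
    roi=np.zeros_like(m); roi[v-85:v+70,u-42:u+42]=1; m=m*roi
    n,l,s,_=cv2.connectedComponentsWithStats(m); m=(l==1+s[1:,4].argmax()).astype(np.float32)
    g=ray(c,[[u,v]],.01)[0]; best=None
    for a in (0,.15,-.15):
        for w in (.023,.026):
            f=lambda p:np.abs(render(p,w)-m).sum()
            for k in range(2):
                x0=[g[0],g[1],a+np.pi/2] if k==0 else res.x
                res=minimize(f,x0,method="Nelder-Mead",options=dict(initial_simplex=np.array(x0)+np.vstack([np.zeros(3),np.diag([.012,.012,.12])])))
            if best is None or res.fun<best[0]: best=(res.fun,w,res.x)
    x,y,a=best[2]
    print(col,"err",best[0].round(0),m.sum(),"w",best[1],"x %.4f y %.4f butt dir deg %.1f"%(x,y,np.degrees(a)+90))
    cs,_=cv2.findContours((render(best[2],best[1])>.5).astype(np.uint8),0,1); cv2.drawContours(out,cs,-1,(255,0,255),1)
cv2.imwrite("pics/fit.png",cv2.resize(out[50:230,90:410],None,fx=2.4,fy=2.4)[:,:,::-1])
E
python3 fit.py
```

```text
red err 492.0 3231.0 w 0.023 x 0.5102 y -0.4188 butt dir deg 182.8
yellow err 209.0 3303.0 w 0.023 x 0.5125 y -0.3340 butt dir deg 187.9
blue err 388.0 3007.0 w 0.023 x 0.4854 y -0.2373 butt dir deg 191.0
black err 868.0 2918.0 w 0.023 x 0.5129 y -0.1556 butt dir deg 176.0
```

View fit.

View pics/fit.png

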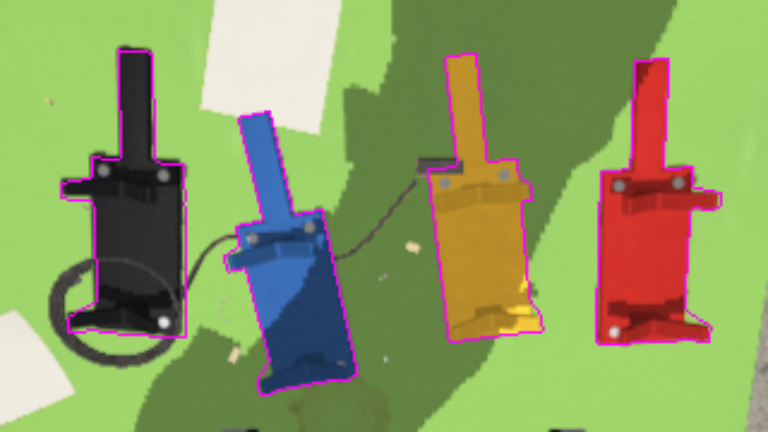

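The fitted outlines (magenta) follow all four rests closely. Now a look at the drivers.

>>> {"fn": "carry_out", "kwargs": {
  "series": [
    {"grip": 4, "xyz": [-0.4, -5, 0], "angular": [0, 0, 0]},
    {"grip": 4, "xyz": [-0.4, -5, 0], "angular": [0, 0, 0]},
    {"grip": 4, "xyz": [-0.4, -5, 0], "angular": [0, 0, 0]},
    {"grip": 4, "xyz": [-0.4, -5, 0], "angular": [0, 0, 0]},
    {"grip": 4, "xyz": [-0.4, -5, 0], "angular": [0, 0, 0]},
    {"grip": 4, "xyz": [-0.4, -5, 0], "angular": [0, 0, 0]},
    {"grip": 4, "xyz": [-0.4, -5, 0], "angular": [0, 0, 0]},
    {"grip": 4, "xyz": [-0.4, -5, 0], "angular": [0, 0, 0]},
    {"grip": 4, "xyz": [-0.4, -5, 0], "angular": [0, 0, 0]},
    {"grip": 4, "xyz": [0, 0, 0], "angular": [0, 0, 0]},
    {"grip": 4, "xyz": [0, 0, 0], "angular": [0, 0, 0]}
  ]
}}

```text
t: 3.2
tool_pos: [0.4666, 0.1516, 0.2101]
eef_rot: [0.0, 1.0, 0.0, -0.0]
wrist_force: [0.4, -0.3, -0.5]
width: 0.04
finger_force: 0.0
```

```bash
python3 - <<'E'
from h import *
c=r.get_calibration("wrist"); im=r.get_image("wrist")
np.save("drv.npy",im); np.savez("drvc.npz",K=c["intrinsics"],R=c["R"],t=c["t"])
cv2.imwrite("pics/w2.png",im[:,:,::-1]); s=r.state(); print(s["t"],s["tool_pos"],s["eef_rot"])
E
```

```text
3.25 [0.46678007 0.15125435 0.21014441] [ 3.21562397e-04  9.99999859e-01 -4.20993758e-04 -2.93590311e-05]
```

View pics/w2.png

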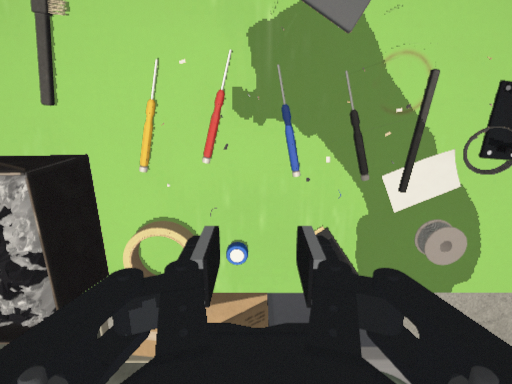

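The picture shows yellow (148,135), red (214,126), blue (290,140) and black (358,145), all with their butts towards the robot. The spudger is well clear at (420,130).

```bash
cat > drv.py <<'E'
from h import *
def find(im,c,col,u,v,z=.005,half=(40,70)):
    h=cv2.cvtColor(im,cv2.COLOR_RGB2HSV); m=~((h[...,0]>35)&(h[...,0]<85)&(h[...,1]>90))
    if col=="black": m&=True
    m=cv2.morphologyEx(m.astype(np.uint8),cv2.MORPH_CLOSE,np.ones((3,3)))
    n,l=cv2.connectedComponents(m,connectivity=8)
    box=np.zeros_like(m); box[v-5:v+6,u-8:u+9]=1
    k=np.bincount(l[(box>0)&(l>0)]).argmax(); P=np.argwhere(l==k)[:,::-1]
    W=ray(c,P,z)[:,:2]; mm,d,a,b=axis(W)
    s=(W-mm)@d; hd=W[s>b-.08]; m2,d2,_,_=axis(hd); n=np.array([-d2[1],d2[0]])
    butt=m2+d2*(((hd-m2)@d2).max()); mid=butt-d2*.0435
    return mid,np.degrees(np.arctan2(d2[1],d2[0]))%360,b-a
if __name__=="__main__":
    im=np.load("drv.npy"); c=dict(np.load("drvc.npz")); c["intrinsics"]=c["K"]
    for col,u,v in (("yellow",148,135),("red",214,126),("blue",290,140),("black",359,145)):
        mid,a,L=find(im,c,col,u,v); print(col,mid.round(4),"butt dir",a.round(1),"len",L.round(4))
E
python3 drv.py
```

```text
yellow [0.495  0.2885] butt dir 167.2 len 0.136
red [0.5056 0.2069] butt dir 165.0 len 0.1364
blue [0.4888 0.1107] butt dir 191.2 len 0.1361
black [0.4826 0.0249] butt dir 195.1 len 0.137
```

>>> {"fn": "carry_out", "kwargs": {
  "series": [
    {"grip": 3.5, "xyz": [0.58, 1.02, 3.7], "angular": [0, 0, 0]},
    {"grip": 3.5, "xyz": [0.58, 1.02, 3.7], "angular": [0, 0, 0]},
    {"grip": 3.5, "xyz": [0.58, 1.02, 3.7], "angular": [0, 0, 0]},
    {"grip": 3.5, "xyz": [0.58, 1.02, 3.7], "angular": [0, 0, 0]},
    {"grip": 3.5, "xyz": [0, 0, 1.5], "angular": [0, 0, -5.6]},
    {"grip": 3.5, "xyz": [0, 0, 1.5], "angular": [0, 0, -5.6]},
    {"grip": 3.5, "xyz": [0, 0, 1], "angular": [0, 0, 0]},
    {"grip": 3.5, "xyz": [0, 0, 0.9], "angular": [0, 0, 0]},
    {"grip": 3.5, "xyz": [0, 0, 0], "angular": [0, 0, 0]}
  ]
}}

```text
t: 4.38
tool_pos: [0.4896, 0.1117, 0.0129]
eef_rot: [0.0, 0.995, 0.097, -0.0]
wrist_force: [0.5, -0.6, 0.6]
width: 0.0349
finger_force: 0.0
```

```bash
python3 - <<'E'
from h import *
im=r.get_image("wrist"); s=r.state(); print(s["t"],s["tool_pos"],s["wrist_force"],go(.490,.1107,.0125,11.2))
cv2.imwrite("pics/w3.png",im[:,:,::-1])
E
```

```text
4.425 [0.48984749 0.11192677 0.0132789 ] [ 0.7677309  -0.09169077 -0.492258  ] (array([-0.01,  0.12,  0.08]), array([ 0.01,  0.  , -0.  ]))
```

View pics/w3.png

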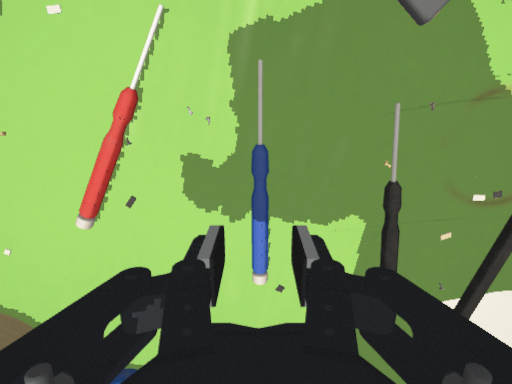

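The gripper straddles the blue handle: handle from (260,147) to butt (260,282), pads at (215,228) and (300,228). I'll nearly close it to check the tip height before gripping.

>>> {"fn": "carry_out", "kwargs": {
  "series": [
    {"grip": 1.5, "xyz": [0, 0.1, 0.1], "angular": [0, 0, 0]},
    {"grip": 1.5, "xyz": [0, 0, 0], "angular": [0, 0, 0]},
    {"grip": 1.5, "xyz": [0, 0, 0], "angular": [0, 0, 0]}
  ]
}}

```text
t: 4.8
tool_pos: [0.4901, 0.1111, 0.0124]
eef_rot: [-0.0, 0.995, 0.098, 0.0]
wrist_force: [0.6, 0.2, 1.4]
width: 0.0147
finger_force: 0.0
```

```bash
python3 - <<'E'
from h import *
im=r.get_image("wrist"); s=r.state(); print(s["t"],s["tool_pos"],s["wrist_force"],s["width"])
cv2.imwrite("pics/w4.png",cv2.resize(im[130:320,170:350],None,fx=3,fy=3)[:,:,::-1])
E
```

```text
4.85 [0.49010371 0.11109684 0.01235927] [-0.34943095 -0.72281976 -0.27124782] 0.015102428726857861
```

View pics/w4.png

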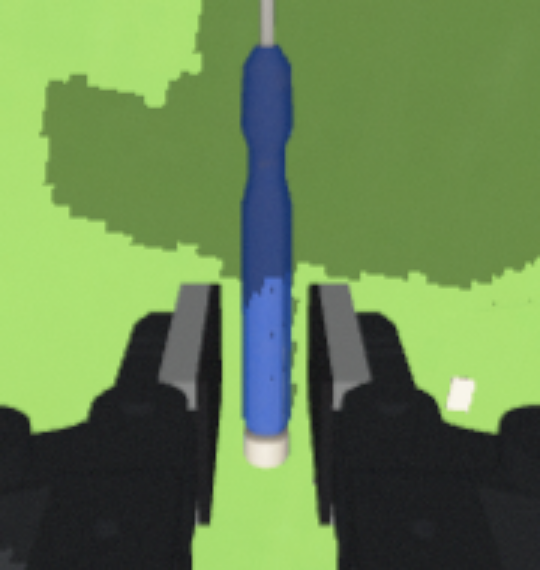

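```bash
python3 - <<'E'
from h import *
im=r.get_image("scene"); c=r.get_calibration("scene"); s=r.state()
q=s["eef_rot"];R0=Ro.from_quat([*q[1:],q[0]])
p=[proj(c,s["tool_pos"]+R0.apply([0,0,z]))[0] for z in (.011,0,-.028,-.062)]; print(np.round(p))
u,v=p[1].round().astype(int); x0,y0=u-60,v-60
o=cv2.resize(im[y0:y0+100,x0:x0+120],None,fx=6,fy=6,interpolation=cv2.INTER_CUBIC)
for a in p: cv2.circle(o,tuple(int(k) for k in (a+.5-[x0,y0])*6),4,(255,0,255),1)
cv2.imwrite("pics/s5.png",o[:,:,::-1])
E
```

```text
[[231. 230.]
 [231. 228.]
 [230. 222.]
 [229. 214.]]
```

View pics/s5.png

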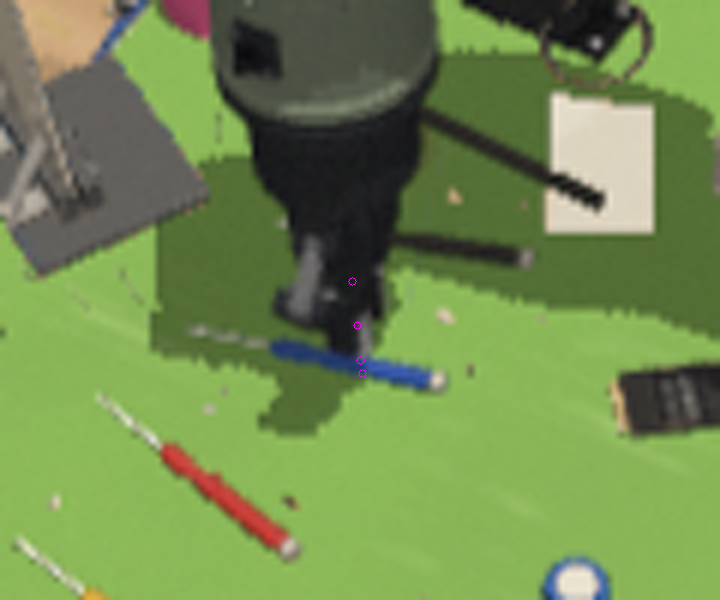

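The scene crop shows the finger ending above the blue handle instead of overlapping it. I'll lower in small steps and watch the force.

>>> {"fn": "carry_out", "kwargs": {
  "series": [
    {"grip": 1.6, "xyz": [0, 0, 0.2], "angular": [0, 0, 0]},
    {"grip": 1.6, "xyz": [0, 0, 0.1], "angular": [0, 0, 0]}
  ]
}}

```text
t: 5.15
tool_pos: [0.49, 0.111, 0.009]
eef_rot: [0.0, 0.995, 0.098, -0.0]
wrist_force: [0.3, -0.6, 0.5]
width: 0.0161
finger_force: 0.0
```

>>> {"fn": "carry_out", "kwargs": {
  "series": [
    {"grip": 1.6, "xyz": [0, 0, 0.2], "angular": [0, 0, 0]},
    {"grip": 1.6, "xyz": [0, 0, 0.2], "angular": [0, 0, 0]}
  ]
}}

```text
t: 5.4
tool_pos: [0.49, 0.1111, 0.005]
eef_rot: [-0.0, 0.995, 0.098, -0.0]
wrist_force: [0.1, -0.7, -0.3]
width: 0.0159
finger_force: 0.0
```

>>> {"fn": "carry_out", "kwargs": {
  "series": [
    {"grip": 1.6, "xyz": [0, 0, 0.2], "angular": [0, 0, 0]},
    {"grip": 1.6, "xyz": [0, 0, 0.2], "angular": [0, 0, 0]}
  ]
}}

```text
t: 5.65
tool_pos: [0.49, 0.1111, 0.0011]
eef_rot: [-0.0, 0.995, 0.098, -0.0]
wrist_force: [0.1, -0.6, 0.5]
width: 0.016
finger_force: 0.0
```

>>> {"fn": "carry_out", "kwargs": {
  "series": [
    {"grip": 1.6, "xyz": [0, 0, 0.2], "angular": [0, 0, 0]},
    {"grip": 1.6, "xyz": [0, 0, 0.2], "angular": [0, 0, 0]},
    {"grip": 1.6, "xyz": [0, 0, 0.2], "angular": [0, 0, 0]}
  ]
}}

```text
t: 6.02
tool_pos: [0.49, 0.1111, -0.0049]
eef_rot: [-0.0, 0.995, 0.098, -0.0]
wrist_force: [-0.5, -0.4, -0.1]
width: 0.0157
finger_force: 0.0
```

```bash
python3 - <<'E'
from h import *
im=r.get_image("wrist"); s=r.state(); print(s["t"],s["tool_pos"],s["wrist_force"],s["width"])
sc=r.get_image("scene")
a=cv2.resize(im[110:310,170:350],None,fx=2,fy=2); b=cv2.resize(sc[190:260,190:260],(400,400),interpolation=cv2.INTER_CUBIC)
cv2.imwrite("pics/w6.png",np.hstack([a,b])[:,:,::-1])
E
```

```text
6.075 [ 0.48993677  0.11102674 -0.00510373] [-0.45938907 -0.15536329 -0.89843693] 0.016158705922032727
```

View pics/w6.png

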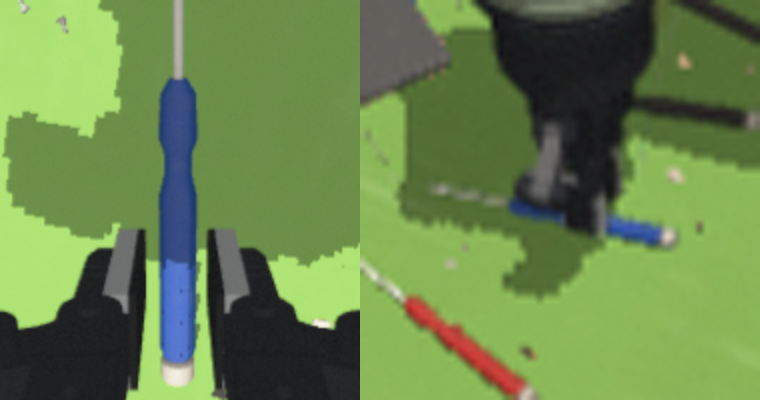

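The finger now overlaps the handle in the scene view, but there is no contact yet. Continuing down carefully.

>>> {"fn": "carry_out", "kwargs": {
  "series": [
    {"grip": 1.6, "xyz": [0, 0, 0.2], "angular": [0, 0, 0]},
    {"grip": 1.6, "xyz": [0, 0, 0.2], "angular": [0, 0, 0]}
  ]
}}

```text
t: 6.38
tool_pos: [0.4901, 0.111, -0.0089]
eef_rot: [-0.0, 0.995, 0.098, 0.0]
wrist_force: [0.7, -0.2, -0.0]
width: 0.0163
finger_force: 0.0
```

>>> {"fn": "carry_out", "kwargs": {
  "series": [
    {"grip": 1.6, "xyz": [0, 0, 0.15], "angular": [0, 0, 0]},
    {"grip": 1.6, "xyz": [0, 0, 0.15], "angular": [0, 0, 0]}
  ]
}}

```text
t: 6.62
tool_pos: [0.49, 0.111, -0.0119]
eef_rot: [0.0, 0.995, 0.098, -0.0]
wrist_force: [-0.3, 0.0, -0.2]
width: 0.0161
finger_force: 0.0
```

>>> {"fn": "carry_out", "kwargs": {
  "series": [
    {"grip": 1.6, "xyz": [0, 0, 0.15], "angular": [0, 0, 0]},
    {"grip": 1.6, "xyz": [0, 0, 0.15], "angular": [0, 0, 0]}
  ]
}}

```text
t: 6.88
tool_pos: [0.49, 0.111, -0.0149]
eef_rot: [-0.0, 0.995, 0.098, 0.0]
wrist_force: [-1.3, -0.8, 0.6]
width: 0.0158
finger_force: 0.0
```

>>> {"fn": "carry_out", "kwargs": {
  "series": [
    {"grip": 1.6, "xyz": [0, 0, 0.1], "angular": [0, 0, 0]},
    {"grip": 1.6, "xyz": [0, 0, 0.1], "angular": [0, 0, 0]}
  ]
}}

```text
t: 7.12
tool_pos: [0.49, 0.1111, -0.0168]
eef_rot: [-0.0, 0.995, 0.098, 0.0]
wrist_force: [0.3, 0.1, 0.7]
width: 0.016
finger_force: 0.0
```

>>> {"fn": "carry_out", "kwargs": {
  "series": [
    {"grip": 1.6, "xyz": [0, 0, 0.1], "angular": [0, 0, 0]},
    {"grip": 1.6, "xyz": [0, 0, 0.1], "angular": [0, 0, 0]}
  ]
}}

```text
t: 7.38
tool_pos: [0.49, 0.111, -0.0188]
eef_rot: [-0.0, 0.995, 0.098, 0.0]
wrist_force: [0.8, 0.1, 0.3]
width: 0.0162
finger_force: 0.0
```

>>> {"fn": "carry_out", "kwargs": {
  "series": [
    {"grip": 1.6, "xyz": [0, 0, 0.1], "angular": [0, 0, 0]},
    {"grip": 1.6, "xyz": [0, 0, 0.1], "angular": [0, 0, 0]}
  ]
}}

```text
t: 7.62
tool_pos: [0.49, 0.1111, -0.0208]
eef_rot: [-0.0, 0.995, 0.098, 0.0]
wrist_force: [-2.3, -0.5, 16.1]
width: 0.016
finger_force: 8.7
```

```bash
python3 - <<'E'
from h import *
im=r.get_image("wrist"); s=r.state(); print(s["t"],s["tool_pos"],s["wrist_force"],s["width"])
sc=r.get_image("scene")
a=cv2.resize(im[110:310,170:350],None,fx=2,fy=2); b=cv2.resize(sc[195:255,200:260],(400,400),interpolation=cv2.INTER_CUBIC)
cv2.imwrite("pics/w7.png",np.hstack([a,b])[:,:,::-1])
E
```

```text
7.675 [ 0.49001547  0.11105118 -0.02075349] [-1.27677047  0.69472505  2.83832047] 0.01579588523166083
```

View pics/w7.png

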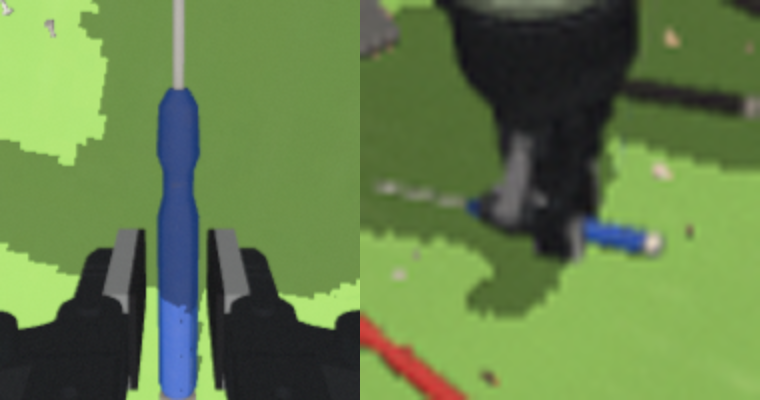

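The fingertips touch the counter at TCP z ≈ -0.0205, so they sit about 20 mm behind the reported TCP instead of 11 mm ahead of it. I'll work with the measured offset: raise 3 mm, then close.

>>> {"fn": "carry_out", "kwargs": {
  "series": [
    {"grip": 1.6, "xyz": [0, 0, -0.3], "angular": [0, 0, 0]},
    {"grip": 0.5, "xyz": [0, 0, 0], "angular": [0, 0, 0]},
    {"grip": 0.5, "xyz": [0, 0, 0], "angular": [0, 0, 0]},
    {"grip": 0.5, "xyz": [0, 0, 0], "angular": [0, 0, 0]}
  ]
}}

```text
t: 8.22
tool_pos: [0.4902, 0.1111, -0.0173]
eef_rot: [0.0, 0.995, 0.098, 0.0]
wrist_force: [-3.1, -1.0, 11.9]
width: 0.0074
finger_force: 58.9
```

>>> {"fn": "carry_out", "kwargs": {
  "series": [
    {"grip": 0.5, "xyz": [0, 0, -0.5], "angular": [0, 0, 0]},
    {"grip": 0.5, "xyz": [0, 0, -1.5], "angular": [0, 0, 0]},
    {"grip": 0.5, "xyz": [0, 0, -2], "angular": [0, 0, 0]},
    {"grip": 0.5, "xyz": [0, 0, 0], "angular": [0, 0, 0]}
  ]
}}

```text
t: 8.72
tool_pos: [0.491, 0.1112, 0.024]
eef_rot: [-0.0, 0.995, 0.098, 0.001]
wrist_force: [-0.5, -1.0, 0.5]
width: 0.0074
finger_force: 59.0
```

```bash
python3 - <<'E'
from h import *
im=r.get_image("wrist"); s=r.state(); print(s["t"],s["tool_pos"],s["wrist_force"],s["width"])
sc=r.get_image("scene")
a=cv2.resize(im[80:280,170:350],None,fx=2,fy=2); b=cv2.resize(sc[185:245,200:260],(400,400),interpolation=cv2.INTER_CUBIC)
cv2.imwrite("pics/w8.png",np.hstack([a,b])[:,:,::-1])
E
```

```text
8.775 [0.49057892 0.11108163 0.02315768] [-1.07753187  0.54464277 -0.72278572] 0.007223713970728826
```

View pics/w8.png

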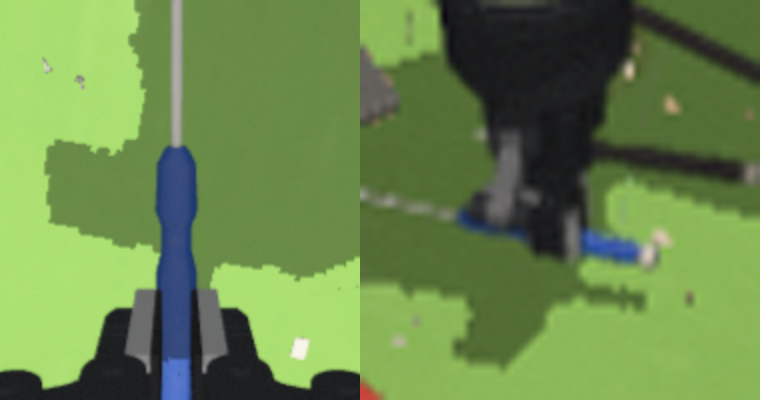

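The blue driver is off the counter and level in the pads: handle front at (258,153) in the wrist view, shaft straight ahead. Now I'll work out the carry to the blue rest.

```bash
cat >> h.py <<'E'
D={"yellow":(.496,.2883,-12.8),"red":(.5066,.2066,-15.0),"blue":(.4898,.1109,11.2),"black":(.4836,.0252,15.1)}
T={"red":(.5102,-.4188,2.8),"yellow":(.5125,-.3340,7.9),"blue":(.4854,-.2373,11.0),"black":(.5129,-.1556,-4.0)}
def plan(p,z,off=0.):
    x,y,a=p; x-=off*np.cos(np.radians(a)); y-=off*np.sin(np.radians(a)); s=r.state()
    print("t",s["t"],s["tool_pos"].round(4),"go",*go(x,y,z,a,s))
E
python3 -c "
from h import *
plan(T['blue'],.06,.001)"
```

```text
t 8.825 [0.4902 0.111  0.0226] go [-7.36 34.07 -3.75] [-0.   -0.04  0.25]
```

>>> {"fn": "carry_out", "kwargs": {
  "series": [
    {"grip": 0.5, "xyz": [-0.36, 0.57, -3.75], "angular": [0, 0, 0]},
    {"grip": 0.5, "xyz": [-1, 4.5, 0], "angular": [0, 0, 0]},
    {"grip": 0.5, "xyz": [-1, 5, 0], "angular": [0, 0, 0]},
    {"grip": 0.5, "xyz": [-1, 5, 0], "angular": [0, 0, 0]},
    {"grip": 0.5, "xyz": [-1, 5, 0], "angular": [0, 0, 0]},
    {"grip": 0.5, "xyz": [-1, 5, 0], "angular": [0, 0, 0]},
    {"grip": 0.5, "xyz": [-1, 5, 0], "angular": [0, 0, 0]},
    {"grip": 0.5, "xyz": [-1, 4, 0], "angular": [0, 0, 0.25]},
    {"grip": 0.5, "xyz": [0, 0, 0], "angular": [0, 0, 0]},
    {"grip": 0.5, "xyz": [0, 0, 0], "angular": [0, 0, 0]}
  ]
}}

```text
t: 10.07
tool_pos: [0.4841, -0.2367, 0.0592]
eef_rot: [-0.0, 0.995, 0.096, -0.0]
wrist_force: [-0.0, 0.6, 0.6]
width: 0.0069
finger_force: 59.0
```

```bash
python3 -c "
from h import *
plan(T['blue'],.0085,.001)"
```

```text
t 10.075 [ 0.4841 -0.2367  0.0592] go [0.01 0.09 5.07] [-0.05  0.03  0.02]
```

>>> {"fn": "carry_out", "kwargs": {
  "series": [
    {"grip": 0.5, "xyz": [0, 0.08, 2.5], "angular": [0, 0, 0]},
    {"grip": 0.5, "xyz": [0, 0, 1.5], "angular": [0, 0, 0]},
    {"grip": 0.5, "xyz": [0, 0, 0.6], "angular": [0, 0, 0]},
    {"grip": 0.5, "xyz": [0, 0, 0.4], "angular": [0, 0, 0]},
    {"grip": 0.5, "xyz": [0, 0, 0], "angular": [0, 0, 0]}
  ]
}}

```text
t: 10.7
tool_pos: [0.4846, -0.2382, 0.0099]
eef_rot: [0.0, 0.995, 0.096, 0.0]
wrist_force: [-0.0, 0.9, 0.1]
width: 0.0076
finger_force: 59.0
```

>>> {"fn": "carry_out", "kwargs": {
  "series": [
    {"grip": 0.5, "xyz": [0, 0, 0.15], "angular": [0, 0, 0]},
    {"grip": 0.5, "xyz": [0, 0, 0.1], "angular": [0, 0, 0]}
  ]
}}

```text
t: 10.95
tool_pos: [0.4846, -0.2384, 0.0074]
eef_rot: [0.0, 0.995, 0.096, 0.0]
wrist_force: [0.2, 0.9, 0.7]
width: 0.0071
finger_force: 59.1
```

>>> {"fn": "carry_out", "kwargs": {
  "series": [
    {"grip": 0.5, "xyz": [0, 0, 0.1], "angular": [0, 0, 0]},
    {"grip": 0.5, "xyz": [0, 0, 0.1], "angular": [0, 0, 0]}
  ]
}}

```text
t: 11.2
tool_pos: [0.4848, -0.2382, 0.0064]
eef_rot: [0.0, 0.995, 0.096, 0.0]
wrist_force: [-9.7, 5.8, 40.9]
width: 0.0071
finger_force: 63.3
```

Contact came exactly where predicted. I'll ease off and release.

>>> {"fn": "carry_out", "kwargs": {
  "series": [
    {"grip": 0.5, "xyz": [0, 0, -0.15], "angular": [0, 0, 0]},
    {"grip": 1.5, "xyz": [0, 0, 0], "angular": [0, 0, 0]},
    {"grip": 3, "xyz": [0, 0, 0], "angular": [0, 0, 0]},
    {"grip": 3, "xyz": [0, 0, 0], "angular": [0, 0, 0]},
    {"grip": 3, "xyz": [0, 0, -3], "angular": [0, 0, 0]},
    {"grip": 3, "xyz": [0, 0, -4], "angular": [0, 0, 0]},
    {"grip": 3, "xyz": [0, 0, -4], "angular": [0, 0, 0]},
    {"grip": 3, "xyz": [-3, 0, -4], "angular": [0, 0, 0]},
    {"grip": 3, "xyz": [0, 0, 0], "angular": [0, 0, 0]}
  ]
}}

```text
t: 12.32
tool_pos: [0.4546, -0.2453, 0.1592]
eef_rot: [0.001, 0.995, 0.095, 0.001]
wrist_force: [0.4, -0.8, 0.2]
width: 0.0299
finger_force: 0.0
```

```bash
cat > chk.py <<'E'
import sys
from h import *
from fit import proj as _p
E
cat > chk.py <<'E'
import sys
from h import *
# width/offset of driver in rest: profile of colour along & across the rest axis at z=.029 (butt white cap and shaft ends)
def chk(col):
    c=r.get_calibration("wrist"); im=r.get_image("wrist"); x,y,a=T[col]; t=np.radians(a)
    s=np.arange(-.07,.1,.0005); w=np.arange(-.03,.03,.0005)
    S,Wd=np.meshgrid(s,w); X=np.stack([x+S*np.cos(t)-Wd*np.sin(t),y+S*np.sin(t)+Wd*np.cos(t),0*S+.031],-1)
    uv=proj(c,X.reshape(-1,3)).astype(np.float32).reshape(*S.shape,2)
    o=cv2.remap(im,uv[...,0],uv[...,1],cv2.INTER_LINEAR); np.save("chk_%s.npy"%col,o)
    return cv2.resize(o[:,::-1],None,fx=2,fy=2),uv  # right = butt after flip
if __name__=="__main__":
    o=[]; 
    for col in sys.argv[1:]: o.append(chk(col)[0])
    cv2.imwrite("pics/chk.png",np.vstack(o)[:,:,::-1])
E
python3 chk.py blue; python3 - <<'E'
import numpy as np
from h import *
o=np.load("chk_blue.npy"); print(o.shape)
g=o.astype(int); white=(g.min(2)>110)&(g.max(2)-g.min(2)<50)
for lab,a,b in(("butt",0,80),("shaft",220,340)):
    i=np.argwhere(white[:,a:b]); 
    if len(i): print(lab,"across mm",((i[:,0])*.5-30).mean().round(1),"along mm",((i[:,1]+a)*.5-70).min(),((i[:,1]+a)*.5-70).max(),len(i))
for k in range(-64,98,6):
    j=int((k+70)*2); print(k,"".join("%s"%("w" if white[i,j] else "b" if g[i,j,2]>g[i,j,0]+30 and g[i,j,2]>g[i,j,1]+10 else "g" if g[i,j,1]>g[i,j,0]+20 else ".") for i in range(0,120,3)))
s=r.state();print(s["t"],s["tool_pos"])
E
```

```text
(120, 340, 3)
butt across mm 0.8 along mm -44.5 -30.5 222
shaft across mm -9.9 along mm 40.0 99.5 2915
-64 .gggggggggggggggggggggggggggg..ggggggggg
-58 gggggggggggggggggggggggggggggggggggggggg
-52 gggggggggggggggggggggggggggg...ggggggggg
-46 gggggggggggggggggggggggggggggggggggggggg
-40 ggggggggggggggggg.wwwww.gggggggggggggggg
-34 ggggggbbbbbbbbbbbbbbbbbbbbbbbbbbbbbwgggg
-28 gggggggbbbbbbbbbbbbbbbbbbbbbbbbbbbgggggg
-22 gggggggbbbbbbbbbbbbbbbbbbbbbbbbbbbwggggg
-16 gggggggbbbbbbbbbbbbbbbbbbbbbbbbbbbwggggg
-10 gggggggbbbbbbbbbbbbbbbbbbbbbbbbbbbwggggg
-4 gggggggbbbbbbbbbbbbbbbbbbbbbbbbbbbwggggg
2 gggggggbbbbbbbbbbbbbbbbbbbbbbbbbbbgggggg
8 gggggggbbbbbbbbbbbbbbbbbbbbbbbbbbbwggggg
14 gggggggbbbbbbbbbbbbbbbbbbbbbbbbbbbgggggg
20 g.g....bbbbbbbbbbbbbbbbbbbbbbbbbbbgggggg
26 gggggggbbbbbbbbbbbbbbbbbbbbbbbbbbbgggggg
32 ggggggbbbbbbbbbbbbbbbbbbbbbbbbbbbbbggggg
38 gggggggbbbwwwbbbbbbbbbbbbbbbwwwbbb.ggggg
44 gggggggbbbbbbbbbbbbbbbbbbbbbbbbbbbgggggg
50 ggggggggggggggggbbbwwbbbbggggggggggggggg
56 ggggggggggggggggbbbbwbbbbggggggggggggggg
62 ggggggggggggggggbbbbwwbbbggggggggggggggg
68 ggggggggggggggggbbbwwwbbbggggggggggggggg
74 ggggggggggggggggbbbbwwbbbggggggggggggggg
80 ggwwwwwgggggggggbbbbwwbbbggggggggggggggg
86 wwwwwwwwwwwwwwwwbbbbwbbbbwgggggggggggggg
92 wwwwwwwwwwwwwwwwwbbbbbbbwggggggggggggggg
12.375 [ 0.45502624 -0.24468362  0.15777819]
```

The blue driver is seated: the butt is at -44 mm, the shaft is centred over the tongue and the tip is near 88 mm. Next is black.

```bash
python3 -c "
from h import *
plan(D['black'],.05)"
```

```text
t 12.375 [ 0.455  -0.2447  0.1578] go [  7.91 -25.97  10.75] [ 0.1  -0.08 -4.16]
```

>>> {"fn": "carry_out", "kwargs": {
  "series": [
    {"grip": 3, "xyz": [1.32, -4.33, 0.5], "angular": [0, 0, 0]},
    {"grip": 3, "xyz": [1.32, -4.33, 1.2], "angular": [0, 0, 0]},
    {"grip": 3, "xyz": [1.32, -4.33, 2], "angular": [0, 0, 0]},
    {"grip": 3, "xyz": [1.32, -4.33, 2], "angular": [0, 0, 0]},
    {"grip": 3, "xyz": [1.32, -4.33, 2.5], "angular": [0, 0, 0]},
    {"grip": 3, "xyz": [1.32, -4.33, 2.5], "angular": [0, 0, 0]},
    {"grip": 3, "xyz": [0, 0, 0], "angular": [0, 0, -4.2]},
    {"grip": 3, "xyz": [0, 0, 0], "angular": [0, 0, 0]}
  ]
}}

```text
t: 13.38
tool_pos: [0.4827, 0.0269, 0.0485]
eef_rot: [-0.0, 0.991, 0.133, -0.001]
wrist_force: [0.0, -0.0, 0.9]
width: 0.03
finger_force: 0.0
```

```bash
python3 -c "
from h import *
from drv import find
c=r.get_calibration('wrist');im=r.get_image('wrist')
plan(D['black'],-.0165)
u,v=proj(c,[*D['black'][:2],.005])[0]
try: print(find(im,c,'black',int(u),int(v)-25))
except Exception as e: print(e,u,v)"
```

```text
t 13.425 [0.4829 0.0262 0.049 ] go [0.05 0.12 6.55] [-0.03  0.07  0.03]
(array([0.48232874, 0.0252235 ]), np.float64(195.12419407112617), np.float64(0.13712532727551668))
```

>>> {"fn": "carry_out", "kwargs": {
  "series": [
    {"grip": 3, "xyz": [0.05, 0.12, 3], "angular": [0, 0, 0]},
    {"grip": 2.5, "xyz": [0, 0, 2.2], "angular": [0, 0, 0]},
    {"grip": 2, "xyz": [0, 0, 0.8], "angular": [0, 0, 0]},
    {"grip": 2, "xyz": [0, 0, 0.5], "angular": [0, 0, 0]},
    {"grip": 2, "xyz": [0, 0, 0], "angular": [0, 0, 0]},
    {"grip": 0.5, "xyz": [0, 0, 0], "angular": [0, 0, 0]},
    {"grip": 0.5, "xyz": [0, 0, 0], "angular": [0, 0, 0]},
    {"grip": 0.5, "xyz": [0, 0, 0], "angular": [0, 0, 0]},
    {"grip": 0.5, "xyz": [0, 0, 0], "angular": [0, 0, 0]}
  ]
}}

```text
t: 14.55
tool_pos: [0.4844, 0.0251, -0.0145]
eef_rot: [0.0, 0.991, 0.132, 0.001]
wrist_force: [-1.0, -0.2, 6.8]
width: 0.006
finger_force: 49.4
```

>>> {"fn": "carry_out", "kwargs": {
  "series": [
    {"grip": 0.5, "xyz": [0, 0, -1], "angular": [0, 0, 0]},
    {"grip": 0.5, "xyz": [0, 0, -3], "angular": [0, 0, 0]},
    {"grip": 0.5, "xyz": [0, 0, -3.5], "angular": [0, 0, 0]},
    {"grip": 0.5, "xyz": [0, 0, 0], "angular": [0, 0, 0]}
  ]
}}

```text
t: 15.05
tool_pos: [0.4855, 0.0251, 0.0625]
eef_rot: [0.0, 0.991, 0.132, 0.002]
wrist_force: [-0.7, -0.5, -0.6]
width: 0.006
finger_force: 47.4
```

```bash
python3 -c "
from h import *
plan(T['black'],.06,.001)"
```

```text
t 15.05 [0.4855 0.0251 0.0625] go [-2.18 18.12  0.25] [ 1.000e-02 -2.600e-01  1.918e+01]
```

```bash
cat >> h.py <<'E'
def inhand():
    "widths (px) and centre (px) of the non-green strip ahead of the pads, by row"
    im=r.get_image("wrist"); h=cv2.cvtColor(im,cv2.COLOR_RGB2HSV); m=~((h[...,0]>35)&(h[...,0]<85)&(h[...,1]>90))
    m=cv2.morphologyEx(m.astype(np.uint8),cv2.MORPH_OPEN,np.ones((2,2)))
    for v in range(40,222,8):
        n,l,st,ce=cv2.connectedComponentsWithStats(m[v:v+1,225:292]); 
        print(v,[(int(k[2]),int(k[0]+225)) for k in st[1:]],end="; ")
    print(r.state()["width"])
E
python3 -c "
from h import *
inhand()"
```

```text
40 []; 48 []; 56 [(6, 256)]; 64 [(6, 256)]; 72 [(6, 256)]; 80 [(6, 256), (2, 288)]; 88 [(6, 256)]; 96 [(6, 256)]; 104 [(6, 256)]; 112 [(6, 256)]; 120 [(6, 256)]; 128 [(6, 256)]; 136 [(6, 256)]; 144 [(6, 256)]; 152 [(8, 255)]; 160 [(17, 251)]; 168 [(19, 250)]; 176 [(19, 250)]; 184 [(19, 250)]; 192 [(13, 253)]; 200 [(13, 253)]; 208 [(16, 251)]; 216 [(19, 250)]; 0.005812029156839932
```

>>> {"fn": "carry_out", "kwargs": {
  "series": [
    {"grip": 0.5, "xyz": [-0.54, 4.5, 0], "angular": [0, 0, 0]},
    {"grip": 0.5, "xyz": [-0.54, 4.5, 0], "angular": [0, 0, 0]},
    {"grip": 0.5, "xyz": [-0.54, 4.5, 0], "angular": [0, 0, 0]},
    {"grip": 0.5, "xyz": [-0.56, 4.6, 0], "angular": [0, 0, 0]},
    {"grip": 0.5, "xyz": [0, 0, 0], "angular": [0, 0, 9.6]},
    {"grip": 0.5, "xyz": [0, 0, 0], "angular": [0, -0.3, 9.6]},
    {"grip": 0.5, "xyz": [0, 0, 0], "angular": [0, 0, 0]},
    {"grip": 0.5, "xyz": [0, 0, 0], "angular": [0, 0, 0]}
  ]
}}

```text
t: 16.1
tool_pos: [0.5102, -0.155, 0.0594]
eef_rot: [0.0, 0.999, -0.033, -0.003]
wrist_force: [0.6, -1.0, -0.3]
width: 0.0065
finger_force: 47.5
```

```bash
python3 -c "
from h import *
plan(T['black'],.0105,.001)"
```

```text
t 16.1 [ 0.5102 -0.155   0.0594] go [0.2  0.04 4.89] [0.02 0.33 0.26]
```

>>> {"fn": "carry_out", "kwargs": {
  "series": [
    {"grip": 0.5, "xyz": [0.2, 0.04, 2.5], "angular": [0, 0.3, 0.3]},
    {"grip": 0.5, "xyz": [0, 0, 1.5], "angular": [0, 0, 0]},
    {"grip": 0.5, "xyz": [0, 0, 0.6], "angular": [0, 0, 0]},
    {"grip": 0.5, "xyz": [0, 0, 0.3], "angular": [0, 0, 0]},
    {"grip": 0.5, "xyz": [0, 0, 0], "angular": [0, 0, 0]}
  ]
}}

```text
t: 16.73
tool_pos: [0.5124, -0.1553, 0.011]
eef_rot: [-0.0, 0.999, -0.037, 0.0]
wrist_force: [-1.2, 3.2, 0.6]
width: 0.0061
finger_force: 47.9
```

>>> {"fn": "carry_out", "kwargs": {
  "series": [
    {"grip": 0.5, "xyz": [0, 0, 0.1], "angular": [0, 0, 0]},
    {"grip": 0.5, "xyz": [0, 0, 0], "angular": [0, 0, 0]}
  ]
}}

```text
t: 16.98
tool_pos: [0.5125, -0.1551, 0.0104]
eef_rot: [0.0, 0.999, -0.037, 0.0]
wrist_force: [-3.3, 6.2, 12.6]
width: 0.0056
finger_force: 51.4
```

>>> {"fn": "carry_out", "kwargs": {
  "series": [
    {"grip": 1.5, "xyz": [0, 0, 0], "angular": [0, 0, 0]},
    {"grip": 3, "xyz": [0, 0, 0], "angular": [0, 0, 0]},
    {"grip": 3, "xyz": [0, 0, 0], "angular": [0, 0, 0]},
    {"grip": 3, "xyz": [0, 0, -3], "angular": [0, 0, 0]},
    {"grip": 3, "xyz": [0, 0, -4], "angular": [0, 0, 0]},
    {"grip": 3, "xyz": [0, 0, -4], "angular": [0, 0, 0]},
    {"grip": 3, "xyz": [-3, 0, -4], "angular": [0, 0, 0]},
    {"grip": 3, "xyz": [0, 0, 0], "angular": [0, 0, 0]}
  ]
}}

```text
t: 17.98
tool_pos: [0.4822, -0.1541, 0.1623]
eef_rot: [0.001, 0.999, -0.038, 0.002]
wrist_force: [0.4, 0.3, -0.3]
width: 0.0297
finger_force: 0.0
```

```bash
python3 chk.py black; cat > prof.py <<'E'
import sys
from h import *
col=sys.argv[1]; o=np.load("chk_%s.npy"%col); h=cv2.cvtColor(o,cv2.COLOR_RGB2HSV); g=o.astype(int)
white=(g.min(2)>95)&(g.max(2)-g.min(2)<50); green=(h[...,0]>36)&(h[...,0]<85)&(h[...,1]>90)
for k in list(range(-52,-28,3))+list(range(-28,98,9))+[88,90]:
    j=int((k+70)*2); print(k,"".join("w" if white[i,j] else "g" if green[i,j] else "#" for i in range(0,120,3)))
E
python3 prof.py black; python3 -c "
from h import *
plan(D['red'],.09)"
```

```text
-52 ggggggggggggggggg#######################
-49 gggggggggggggg#######ggggggggggggggg####
-46 gggggggggggg######gggggggggggggggggggggg
-43 gggggggggg######gggwwwwwwggggggggggggggg
-40 ggggggggg#####gggggwwwwww#gggggggggggggg
-37 gggggggg###########wwwwww########ggggggg
-34 ggggggg##############################ggg
-31 ggggggg##############################ggg
-28 ggggggg#############################gggg
-19 ggggggg############################ggggg
-10 gggg##gg###########################gggg#
-1 g##ggggg###########################ggggg
8 gggggggg###########################ggggg
17 gggggggg###########################ggggg
26 gggggggg###########################ggggg
35 ggggggg#############################gggg
44 gggggggg###########################ggggg
53 ggggggggggggggggg###ww####gggggggggggggg
62 ggggggggggggggggg###ww####gggggggggggggg
71 wwggggggggggggggg###ww####gggggggggggggg
80 wgggggggggggggggg###ww####gggggggggggggg
89 gggggggggggggggg####ww####gggggggggggggg
88 gggggggggggggggg####ww####gggggggggggggg
90 gggggggggggggggg####ww####gggggggggggggg
t 18.025 [ 0.4825 -0.154   0.1609] go [ -0.34 -36.14   7.04] [ 0.06 -0.14 10.67]
```

Black is seated and centred too. Next is red.

>>> {"fn": "carry_out", "kwargs": {
  "series": [
    {"grip": 3, "xyz": [0, -5.1, 0], "angular": [0, 0, 0]},
    {"grip": 3, "xyz": [0, -5.2, 0], "angular": [0, 0, 0]},
    {"grip": 3, "xyz": [0, -5.2, 1], "angular": [0, 0, 0]},
    {"grip": 3, "xyz": [0, -5.2, 1], "angular": [0, 0, 0]},
    {"grip": 3, "xyz": [0, -5.2, 2], "angular": [0, 0, 0]},
    {"grip": 3, "xyz": [-0.14, -5.1, 2.5], "angular": [0, 0, 0]},
    {"grip": 3, "xyz": [-0.2, -5.1, 2.5], "angular": [0, 0, 0]},
    {"grip": 3, "xyz": [0, 0, 1], "angular": [0, 0, 5.3]},
    {"grip": 3, "xyz": [0, 0, 0], "angular": [0, 0, 5.3]},
    {"grip": 3, "xyz": [0, 0, 0], "angular": [0, 0, 0]},
    {"grip": 3, "xyz": [0, 0, 0], "angular": [0, 0, 0]}
  ]
}}

```text
t: 19.4
tool_pos: [0.5059, 0.2068, 0.0591]
eef_rot: [0.0, 0.992, -0.128, -0.0]
wrist_force: [-0.2, -0.4, -0.9]
width: 0.0302
finger_force: 0.0
```

```bash
python3 -c "
from h import *
from drv import find
c=r.get_calibration('wrist');im=r.get_image('wrist')
plan(D['red'],-.0165)
u,v=proj(c,[*D['red'][:2],.005])[0]
try: print(find(im,c,'red',int(u),int(v)-25))
except Exception as e: print(e,u,v)"
```

```text
t 19.45 [0.5059 0.2067 0.0592] go [ 0.07 -0.01  7.57] [0.03 0.01 0.21]
(array([0.50479344, 0.20729739]), np.float64(164.80458152704108), np.float64(0.13735889993147773))
```

>>> {"fn": "carry_out", "kwargs": {
  "series": [
    {"grip": 3, "xyz": [0, 0, 4], "angular": [0, 0, 0]},
    {"grip": 2.5, "xyz": [0, 0, 2.2], "angular": [0, 0, 0]},
    {"grip": 2, "xyz": [0, 0, 0.9], "angular": [0, 0, 0]},
    {"grip": 2, "xyz": [0, 0, 0.5], "angular": [0, 0, 0]},
    {"grip": 2, "xyz": [0, 0, 0], "angular": [0, 0, 0]},
    {"grip": 0.5, "xyz": [0, 0, 0], "angular": [0, 0, 0]},
    {"grip": 0.5, "xyz": [0, 0, 0], "angular": [0, 0, 0]},
    {"grip": 0.5, "xyz": [0, 0, 0], "angular": [0, 0, 0]},
    {"grip": 0.5, "xyz": [0, 0, 0], "angular": [0, 0, 0]}
  ]
}}

```text
t: 20.58
tool_pos: [0.5064, 0.2069, -0.0155]
eef_rot: [-0.0, 0.992, -0.13, 0.001]
wrist_force: [-2.0, -0.5, 6.6]
width: 0.0064
finger_force: 58.9
```

>>> {"fn": "carry_out", "kwargs": {
  "series": [
    {"grip": 0.5, "xyz": [0, 0, -1], "angular": [0, 0, 0]},
    {"grip": 0.5, "xyz": [0, 0, -3], "angular": [0, 0, 0]},
    {"grip": 0.5, "xyz": [0, 0, -3.8], "angular": [0, 0, 0]},
    {"grip": 0.5, "xyz": [0, 0, 0], "angular": [0, 0, 0]}
  ]
}}

```text
t: 21.08
tool_pos: [0.5076, 0.2074, 0.0648]
eef_rot: [-0.001, 0.992, -0.13, 0.002]
wrist_force: [-0.8, -0.4, -1.0]
width: 0.0065
finger_force: 59.0
```

```bash
python3 -c "
from h import *
inhand();plan(T['red'],.06,.001)"
```

```text
40 []; 48 []; 56 [(7, 256)]; 64 [(7, 256)]; 72 [(7, 256)]; 80 [(7, 256)]; 88 [(7, 256)]; 96 [(7, 256)]; 104 [(7, 256)]; 112 [(7, 256)]; 120 [(7, 256)]; 128 [(7, 256)]; 136 [(7, 256)]; 144 [(7, 256)]; 152 [(11, 254)]; 160 [(20, 249)]; 168 [(20, 249)]; 176 [(22, 249)]; 184 [(21, 249)]; 192 [(15, 252)]; 200 [(15, 252)]; 208 [(18, 250)]; 216 [(21, 249), (3, 284)]; 0.006494039630505283
t 21.125 [0.5068 0.207  0.0633] go [16.32 60.42  0.28] [ -0.06  -0.15 -17.7 ]
```

>>> {"fn": "carry_out", "kwargs": {
  "series": [
    {"grip": 0.5, "xyz": [0.3, 4.5, 0], "angular": [0, 0, 0]},
    {"grip": 0.5, "xyz": [0.4, 5, 0], "angular": [0, 0, 0]},
    {"grip": 0.5, "xyz": [1.4, 5.2, 0], "angular": [0, 0, 0]},
    {"grip": 0.5, "xyz": [1.4, 5.2, 0], "angular": [0, 0, 0]},
    {"grip": 0.5, "xyz": [1.4, 5.2, 0], "angular": [0, 0, 0]},
    {"grip": 0.5, "xyz": [1.4, 5.2, 0], "angular": [0, 0, 0]},
    {"grip": 0.5, "xyz": [1.4, 5.2, 0], "angular": [0, 0, 0]},
    {"grip": 0.5, "xyz": [1.4, 5.2, 0], "angular": [0, 0, 0]},
    {"grip": 0.5, "xyz": [1.4, 5.2, 0], "angular": [0, 0, 0]},
    {"grip": 0.5, "xyz": [1.4, 5, 0], "angular": [0, 0, 0]},
    {"grip": 0.5, "xyz": [2, 4.8, 0], "angular": [0, 0, 0]},
    {"grip": 0.5, "xyz": [2.4, 4.6, 0], "angular": [0, 0, 0]}
  ]
}}

```text
t: 22.62
tool_pos: [0.5079, -0.4196, 0.0611]
eef_rot: [-0.0, 0.992, -0.13, -0.001]
wrist_force: [0.3, 1.0, -0.3]
width: 0.0065
finger_force: 59.0
```

>>> {"fn": "carry_out", "kwargs": {
  "series": [
    {"grip": 0.5, "xyz": [0, 0, 0], "angular": [0, 0, -8.8]},
    {"grip": 0.5, "xyz": [0, 0, 0], "angular": [0, 0, -8.8]},
    {"grip": 0.5, "xyz": [0, 0, 0], "angular": [0, 0, 0]},
    {"grip": 0.5, "xyz": [0, 0, 0], "angular": [0, 0, 0]}
  ]
}}

```text
t: 23.12
tool_pos: [0.5084, -0.4178, 0.0615]
eef_rot: [0.0, 1.0, 0.022, -0.0]
wrist_force: [-0.1, 0.2, -0.2]
width: 0.0068
finger_force: 59.0
```

```bash
python3 -c "
from h import *
plan(T['red'],.0093,.001)"
```

```text
t 23.125 [ 0.5084 -0.4178  0.0615] go [0.08 0.11 5.22] [ 0.01  0.02 -0.29]
```

>>> {"fn": "carry_out", "kwargs": {
  "series": [
    {"grip": 0.5, "xyz": [0.08, 0.11, 2.5], "angular": [0, 0, -0.3]},
    {"grip": 0.5, "xyz": [0, 0, 1.7], "angular": [0, 0, 0]},
    {"grip": 0.5, "xyz": [0, 0, 0.6], "angular": [0, 0, 0]},
    {"grip": 0.5, "xyz": [0, 0, 0.4], "angular": [0, 0, 0]},
    {"grip": 0.5, "xyz": [0, 0, 0], "angular": [0, 0, 0]}
  ]
}}

```text
t: 23.75
tool_pos: [0.5095, -0.4191, 0.01]
eef_rot: [0.0, 1.0, 0.026, 0.0]
wrist_force: [1.1, 1.4, 0.0]
width: 0.007
finger_force: 59.0
```

>>> {"fn": "carry_out", "kwargs": {
  "series": [
    {"grip": 0.5, "xyz": [0, 0, 0.1], "angular": [0, 0, 0]},
    {"grip": 0.5, "xyz": [0, 0, 0.05], "angular": [0, 0, 0]}
  ]
}}

```text
t: 24.0
tool_pos: [0.5096, -0.4193, 0.0088]
eef_rot: [0.001, 1.0, 0.026, 0.0]
wrist_force: [-0.3, 0.0, 5.7]
width: 0.0065
finger_force: 59.5
```

>>> {"fn": "carry_out", "kwargs": {
  "series": [
    {"grip": 1.5, "xyz": [0, 0, 0], "angular": [0, 0, 0]},
    {"grip": 3, "xyz": [0, 0, 0], "angular": [0, 0, 0]},
    {"grip": 3, "xyz": [0, 0, 0], "angular": [0, 0, 0]},
    {"grip": 3, "xyz": [0, 0, -3], "angular": [0, 0, 0]},
    {"grip": 3, "xyz": [0, 0, -4], "angular": [0, 0, 0]},
    {"grip": 3, "xyz": [0, 0, -4], "angular": [0, 0, 0]},
    {"grip": 3, "xyz": [-3, 0, -4], "angular": [0, 0, 0]},
    {"grip": 3, "xyz": [0, 0, 0], "angular": [0, 0, 0]}
  ]
}}

```text
t: 25.0
tool_pos: [0.4787, -0.4223, 0.1615]
eef_rot: [0.002, 1.0, 0.025, 0.001]
wrist_force: [0.6, -0.9, 0.0]
width: 0.0298
finger_force: 0.0
```

```bash
python3 chk.py red; python3 prof.py red; python3 -c "
from h import *
plan(D['yellow'],.06)"
```

```text
-52 gggggggggggggggggggggggggggggggggggggggg
-49 gggggggggggggggggggggggggggggggggggggggg
-46 gggggggggggggggggggggggggggggggggggggggg
-43 gggggggggggggggggwwwwwwggggggggggggggggg
-40 gggggggggggggggggwwwwww#gggggggggggggggg
-37 ggggg############wwwwww#############gggg
-34 ggggg###############################gggg
-31 ggggg###############################gggg
-28 gggggg#############################ggggg
-19 gggggg#############################ggggg
-10 gggggg#############################ggggg
-1 gggggg#############################ggggg
8 gggggg#############################ggggg
17 gggggg#############################ggggg
26 gggggg#############################ggggg
35 ggggg###############################gggg
44 gggggg#############################ggggg
53 ggggggggggggggg#####ww####gggggggggggggg
62 ggggggggggggggg#####ww####gggggggggggggg
71 ggggggggggggggg#####ww####gggggggggggggg
80 gggggggggggggggg####ww####gggggggggggggg
89 gggggggggggggggg####ww####gggggggggggggg
88 gggggggggggggggg####ww####gggggggggggggg
90 gggggggggggggggg####ww####gggggggggggggg
t 25.05 [ 0.4792 -0.4213  0.1598] go [  5.31 -70.81   9.82] [ 0.12 -0.1  15.74]
```

```bash
python3 -c "
from h import *
c=dict(np.load('drvc.npz'));c['intrinsics']=c['K']
print(ray(c,[[86,155],[107,280],[30,170]],.11).round(3),ray(c,[[107,280]],0).round(3))
c=r.get_calibration('top');print(ray(c,[[112,193],[115,262]],.11).round(3))"
```

```text
[[0.491 0.306 0.11 ]
 [0.364 0.304 0.11 ]
 [0.478 0.358 0.11 ]] [[0.293 0.368 0.   ]]
[[0.474 0.364 0.11 ]
 [0.285 0.344 0.11 ]]
```

>>> {"fn": "carry_out", "kwargs": {
  "series": [
    {"grip": 3, "xyz": [0.4, -5, 0], "angular": [0, 0, 0]},
    {"grip": 3, "xyz": [0.4, -5.5, 0], "angular": [0, 0, 0]},
    {"grip": 3, "xyz": [0.4, -5.6, 0], "angular": [0, 0, 0]},
    {"grip": 3, "xyz": [0.4, -5.6, 0], "angular": [0, 0, 0]},
    {"grip": 3, "xyz": [0.4, -5.6, 0], "angular": [0, 0, 0]},
    {"grip": 3, "xyz": [0.4, -5.6, 0], "angular": [0, 0, 0]},
    {"grip": 3, "xyz": [0.4, -5.6, 0], "angular": [0, 0, 0]},
    {"grip": 3, "xyz": [0.4, -5.6, 0], "angular": [0, 0, 0]},
    {"grip": 3, "xyz": [0.4, -5.6, 0], "angular": [0, 0, 0]},
    {"grip": 3, "xyz": [0.4, -5.6, 0], "angular": [0, 0, 0]},
    {"grip": 3, "xyz": [0.4, -5.6, 0], "angular": [0, 0, 0]},
    {"grip": 3, "xyz": [0.4, -5, 0], "angular": [0, 0, 0]}
  ]
}}

```text
t: 26.55
tool_pos: [0.4921, 0.2426, 0.1571]
eef_rot: [0.0, 1.0, 0.027, -0.001]
wrist_force: [0.8, -1.6, 0.3]
width: 0.0301
finger_force: 0.0
```

>>> {"fn": "carry_out", "kwargs": {
  "series": [
    {"grip": 3, "xyz": [0.5, -4.5, 0], "angular": [0, 0, 0]},
    {"grip": 3, "xyz": [0, 0, 3], "angular": [0, 0, 7.9]},
    {"grip": 3, "xyz": [0, 0, 3], "angular": [0, 0, 7.9]},
    {"grip": 3, "xyz": [0, 0, 3], "angular": [0, 0, 0]},
    {"grip": 3, "xyz": [0, 0, 0], "angular": [0, 0, 0]}
  ]
}}

```text
t: 27.18
tool_pos: [0.4923, 0.2856, 0.07]
eef_rot: [0.002, 0.995, -0.098, -0.004]
wrist_force: [0.2, 0.4, 0.8]
width: 0.0299
finger_force: 0.0
```

```bash
python3 -c "
from h import *
from drv import find
c=r.get_calibration('wrist');im=r.get_image('wrist')
plan(D['yellow'],-.0175)
u,v=proj(c,[*D['yellow'][:2],.005])[0]
try: print(find(im,c,'yellow',int(u),int(v)-25))
except Exception as e: print(e,u,v)"
```

```text
t 27.225 [0.4932 0.2859 0.0715] go [ 0.28 -0.31  8.9 ] [0.15 0.34 1.57]
(array([0.49380007, 0.28877152]), np.float64(167.25153240590848), np.float64(0.1373656263537829))
```

>>> {"fn": "carry_out", "kwargs": {
  "series": [
    {"grip": 3, "xyz": [0.22, -0.3, 4], "angular": [0, 0.3, 1.5]},
    {"grip": 2.5, "xyz": [0, 0, 3.3], "angular": [0, 0, 0]},
    {"grip": 2, "xyz": [0, 0, 1], "angular": [0, 0, 0]},
    {"grip": 2, "xyz": [0, 0, 0.6], "angular": [0, 0, 0]},
    {"grip": 2, "xyz": [0, 0, 0], "angular": [0, 0, 0]}
  ]
}}

```text
t: 27.85
tool_pos: [0.4972, 0.2882, -0.0158]
eef_rot: [0.0, 0.994, -0.112, 0.001]
wrist_force: [-0.2, -0.1, 0.1]
width: 0.0201
finger_force: 0.0
```

>>> {"fn": "carry_out", "kwargs": {
  "series": [
    {"grip": 0.5, "xyz": [0, 0, 0], "angular": [0, 0, 0]},
    {"grip": 0.5, "xyz": [0, 0, 0], "angular": [0, 0, 0]},
    {"grip": 0.5, "xyz": [0, 0, 0], "angular": [0, 0, 0]},
    {"grip": 0.5, "xyz": [0, 0, 0], "angular": [0, 0, 0]}
  ]
}}

```text
t: 28.35
tool_pos: [0.4973, 0.2883, -0.0153]
eef_rot: [0.0, 0.994, -0.112, 0.001]
wrist_force: [-1.7, -1.2, 9.2]
width: 0.0067
finger_force: 59.0
```

>>> {"fn": "carry_out", "kwargs": {
  "series": [
    {"grip": 0.5, "xyz": [0, 0, -1], "angular": [0, 0, 0]},
    {"grip": 0.5, "xyz": [0, 0, -3], "angular": [0, 0, 0]},
    {"grip": 0.5, "xyz": [0, 0, -3.8], "angular": [0, 0, 0]},
    {"grip": 0.5, "xyz": [0, 0, 0], "angular": [0, 0, 0]}
  ]
}}

```text
t: 28.85
tool_pos: [0.4982, 0.289, 0.0648]
eef_rot: [-0.001, 0.994, -0.112, 0.002]
wrist_force: [-0.3, 0.1, -0.8]
width: 0.006
finger_force: 58.7
```

```bash
python3 -c "
from h import *
inhand();plan(T['yellow'],.06,.001)"
```

```text
40 []; 48 []; 56 [(7, 256)]; 64 [(7, 256)]; 72 [(7, 256)]; 80 [(7, 256)]; 88 [(7, 256)]; 96 [(7, 256)]; 104 [(7, 256)]; 112 [(7, 256)]; 120 [(7, 256)]; 128 [(7, 256)]; 136 [(7, 256)]; 144 [(6, 256)]; 152 [(6, 256)]; 160 [(16, 251)]; 168 [(20, 249)]; 176 [(21, 249)]; 184 [(21, 249)]; 192 [(17, 251)]; 200 [(15, 252)]; 208 [(16, 251)]; 216 [(20, 249)]; 0.005995761713380151
t 28.9 [0.4974 0.2886 0.0632] go [15.18 60.41  0.3 ] [ -0.03  -0.19 -20.71]
```

>>> {"fn": "carry_out", "kwargs": {
  "series": [
    {"grip": 0.5, "xyz": [0.3, 4.5, 0], "angular": [0, 0, 0]},
    {"grip": 0.5, "xyz": [0.3, 5, 0], "angular": [0, 0, 0]},
    {"grip": 0.5, "xyz": [1.3, 5.2, 0], "angular": [0, 0, 0]},
    {"grip": 0.5, "xyz": [1.3, 5.2, 0], "angular": [0, 0, 0]},
    {"grip": 0.5, "xyz": [1.3, 5.2, 0], "angular": [0, 0, 0]},
    {"grip": 0.5, "xyz": [1.3, 5.2, 0], "angular": [0, 0, 0]},
    {"grip": 0.5, "xyz": [1.3, 5.2, 0], "angular": [0, 0, 0]},
    {"grip": 0.5, "xyz": [1.3, 5.2, 0], "angular": [0, 0, 0]},
    {"grip": 0.5, "xyz": [1.3, 5.2, 0], "angular": [0, 0, 0]},
    {"grip": 0.5, "xyz": [1.3, 5.1, 0], "angular": [0, 0, 0]},
    {"grip": 0.5, "xyz": [2, 4.8, 0], "angular": [0, 0, 0]},
    {"grip": 0.5, "xyz": [2.2, 4.6, 0], "angular": [0, 0, 0]}
  ]
}}

```text
t: 30.4
tool_pos: [0.5105, -0.3363, 0.0617]
eef_rot: [0.0, 0.994, -0.112, 0.0]
wrist_force: [0.8, 0.9, -0.8]
width: 0.0061
finger_force: 58.7
```

>>> {"fn": "carry_out", "kwargs": {
  "series": [
    {"grip": 0.5, "xyz": [0, 0, 0], "angular": [0, 0, -10.3]},
    {"grip": 0.5, "xyz": [0, 0, 0], "angular": [0, 0, -10.3]},
    {"grip": 0.5, "xyz": [0, 0, 0], "angular": [0, 0, 0]},
    {"grip": 0.5, "xyz": [0, 0, 0], "angular": [0, 0, 0]}
  ]
}}

```text
t: 30.9
tool_pos: [0.5108, -0.3344, 0.0619]
eef_rot: [0.001, 0.998, 0.066, 0.0]
wrist_force: [0.1, 0.1, 0.2]
width: 0.0062
finger_force: 58.7
```

```bash
python3 -c "
from h import *
plan(T['yellow'],.0095,-.0005)"
```

```text
t 30.9 [ 0.5108 -0.3344  0.0619] go [ 0.23 -0.03  5.24] [ 0.06 -0.02 -0.34]
```

>>> {"fn": "carry_out", "kwargs": {
  "series": [
    {"grip": 0.5, "xyz": [0.2, 0, 2.5], "angular": [0, 0, -0.3]},
    {"grip": 0.5, "xyz": [0, 0, 1.7], "angular": [0, 0, 0]},
    {"grip": 0.5, "xyz": [0, 0, 0.6], "angular": [0, 0, 0]},
    {"grip": 0.5, "xyz": [0, 0, 0.4], "angular": [0, 0, 0]},
    {"grip": 0.5, "xyz": [0, 0, 0], "angular": [0, 0, 0]}
  ]
}}

```text
t: 31.52
tool_pos: [0.5131, -0.3344, 0.0104]
eef_rot: [0.001, 0.998, 0.07, 0.001]
wrist_force: [-0.8, -0.3, -0.8]
width: 0.0065
finger_force: 58.7
```

>>> {"fn": "carry_out", "kwargs": {
  "series": [
    {"grip": 0.5, "xyz": [0, 0, 0.1], "angular": [0, 0, 0]},
    {"grip": 0.5, "xyz": [0, 0, 0.05], "angular": [0, 0, 0]}
  ]
}}

```text
t: 31.78
tool_pos: [0.5131, -0.3345, 0.009]
eef_rot: [0.001, 0.998, 0.071, 0.001]
wrist_force: [-0.6, -0.8, 2.4]
width: 0.0063
finger_force: 59.2
```

>>> {"fn": "carry_out", "kwargs": {
  "series": [
    {"grip": 1.5, "xyz": [0, 0, 0], "angular": [0, 0, 0]},
    {"grip": 3, "xyz": [0, 0, 0], "angular": [0, 0, 0]},
    {"grip": 3, "xyz": [0, 0, 0], "angular": [0, 0, 0]},
    {"grip": 3, "xyz": [0, 0, -3], "angular": [0, 0, 0]},
    {"grip": 3, "xyz": [0, 0, -4], "angular": [0, 0, 0]},
    {"grip": 3, "xyz": [0, 0, -4], "angular": [0, 0, 0]},
    {"grip": 3, "xyz": [-3, 0, -4], "angular": [0, 0, 0]},
    {"grip": 3, "xyz": [-3, -2, -3], "angular": [0, 0, 0]},
    {"grip": 3, "xyz": [0, -2, 0], "angular": [0, 0, 0]},
    {"grip": 3, "xyz": [0, 0, 0], "angular": [0, 0, 0]}
  ]
}}

```text
t: 33.02
tool_pos: [0.4482, -0.3016, 0.1887]
eef_rot: [0.001, 0.997, 0.071, 0.001]
wrist_force: [0.9, -0.9, -0.7]
width: 0.0302
finger_force: 0.0
```

```bash
python3 chk.py yellow; python3 - <<'E'
from h import *
from chk import chk
im=r.get_image("wrist"); o=[chk(c)[0] for c in ("red","yellow","blue","black")]
a=np.vstack(o[:2]); b=np.vstack(o[2:]); a=np.vstack(o); a=cv2.resize(a,None,fx=.6,fy=.6)
cv2.imwrite("pics/end.png",np.hstack([a,cv2.copyMakeBorder(cv2.resize(im,(390,292)),0,a.shape[0]-292,0,0,0)])[:,:,::-1]); print(a.shape,r.state()["t"])
E
```

```text
(576, 408, 3) 33.325
```

View pics/end.png

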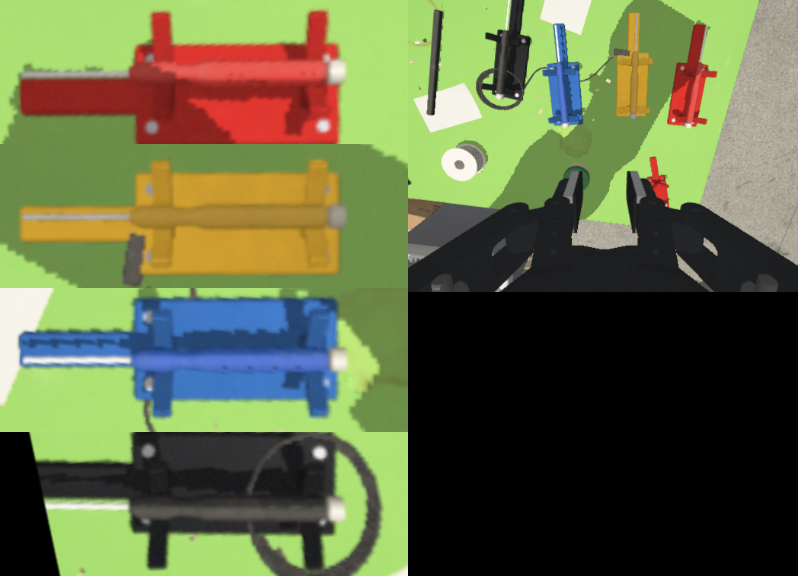

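All four handles lie in both notches, with butts about 44 mm from the rest origins and shafts over the tongues. The spudger hasn't moved and the gripper is clear.

```bash
python3 -c "
from workcell import r
print(r.sign_off())"
```

```text
the job is handed in; nothing more can be done
None
```

All four screwdrivers are in the rests of their own colours, centred with shafts over the tongues; I left the prying stick and brush alone and handed the job in at about 33 s.

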